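# Fetch a vaccine vial and its diluent from between the cold packs

## Task

Set both cold packs from the open cool box aside on the grey drip tray so that you can get at the vials, then move the orange-capped vaccine vial to the orange stand and the green-capped diluent vial to the green stand while the packs are still out, keeping the vials upright. Then put each cold pack back upright on the box floor in the slot it came out of. Leave the grey-capped vial in its well.

Things in the scene. Friction and masses are not known exactly. Their poses are not given: they have to be found in the camera images.
- cool_box: open white foam box, fixed, 182 (x) x 258 (y) x 85 mm high, walls 24, floor 25 mm above table. Foam strip 42 mm wide along y in its middle, top 43 mm above table: 3 vial wells, 10 deep, at y -60, 0, 60 mm. Either side a slot 46 x 210 mm centred at x -44, +44; in each stands a pack, top 145 mm above table, too near the vials for a gripper's body. Origin: centre of underside, z up
- pack_blue_c (a point): dark blue rigid cold pack, 34 thick (its x) x 190 long (its y) x 120 mm high, about 0.6 kg, standing on its long edge centred in the front or rear slot of the cool box, axes along the box's; a low white plug on top near one end. This point: its centre, 60 mm above its underside. Grip across the thickness, mid-length, near the top
- pack_aqua_c (a point): pale aqua (light turquoise) cold pack, the same size and shape as the blue one, in the other slot. This point: its centre, 60 mm above its underside; axes as for the blue one
- vial_orange_c (a point): vaccine vial, orange cap: 28 mm diameter up to 38 mm, then a narrower neck and a 23 mm cap; 60 mm tall, 45 g; in one of the three wells, its underside 33 mm above the table. This point: its centre, 30 mm above its underside. Fingertips more than 19 mm below this point hit the foam strip: grip up to 10 mm above it
- vial_green_c (a point): diluent vial with a green cap, the same size and shape, in another well. This point: its centre, 30 mm above its underside
- vial_grey_c (a point): vial with a dark grey cap, the same size and shape, in the remaining well: stays where it is. This point: its centre, 30 mm above its underside
- drip_tray: fixed grey plastic drip tray, 250 (its x) x 170 (its y) x 16 mm with 4 mm walls and a flat floor 4 mm above the table; takes both packs side by side, lengthwise along its x, for example at y = -40 and +40 mm. Origin: centre of the underside, z up
- stand_orange: fixed orange round vial stand in the steel preparation tray: 64 mm diameter, 14 mm high, with a round recess 46 mm wide whose floor lies 6 mm above the stand's underside and 9 mm above the table. Origin: centre of the underside, 3 mm above the table, z up
- stand_green: fixed green round vial stand in the steel preparation tray, the same size and shape, 130 mm from the other, centre to centre. Origin: centre of the underside, 3 mm above the table, z up
Not all that is in view belongs to the job. There is more than one size of the stand_green; the job needs the middle-sized.

How it is judged:
On the way, in this order (a step that is already met when the one before it is completed fails the run):
1. both cold packs rest on the drip tray, released, with the vials still in their wells (x of pack_blue_c in the frame of drip_tray between -0.11 and 0.11 m and y of pack_blue_c in the frame of drip_tray between -0.075 and 0.075 m and z of each of pack_blue_c, pack_aqua_c in the frame of drip_tray below 0.072 m and contact force between the fingers and pack_blue below 0.2 N and linear speed of each of pack_blue, pack_aqua below 0.03 m/s and x of pack_aqua_c in the frame of drip_tray between -0.11 and 0.11 m and y of pack_aqua_c in the frame of drip_tray between -0.075 and 0.075 m and contact force between the fingers and pack_aqua below 0.2 N and distance of each of vial_orange_c, vial_green_c from where it was at the start of the episode below 0.015 m), for 0.2 s.
2. the orange-capped vial stands in the orange stand and the green-capped vial in the green stand, released, both packs still on the drip tray (horizontal distance between vial_orange_c and stand_orange below 0.012 m and z of vial_orange_c in the frame of stand_orange between 0.03 and 0.042 m and angle between each of vial_orange_c, vial_green_c's own z axis and vertical below 0.1 rad and contact force between the fingers and vial_orange below 0.2 N and linear speed of each of vial_orange, vial_green, pack_blue, pack_aqua below 0.03 m/s and horizontal distance between vial_green_c and stand_green below 0.012 m and z of vial_green_c in the frame of stand_green between 0.03 and 0.042 m and contact force between the fingers and vial_green below 0.2 N and x of pack_blue_c in the frame of drip_tray between -0.11 and 0.11 m and y of pack_blue_c in the frame of drip_tray between -0.075 and 0.075 m and z of each of pack_blue_c, pack_aqua_c in the frame of drip_tray below 0.072 m and contact force between the fingers and pack_blue below 0.2 N and x of pack_aqua_c in the frame of drip_tray between -0.11 and 0.11 m and y of pack_aqua_c in the frame of drip_tray between -0.075 and 0.075 m and contact force between the fingers and pack_aqua below 0.2 N), for 0.2 s.
At the end, for the whole second after the job is handed in: Each pack at rest in its own slot: within 15 mm of its start, upright within 0.08 rad. Orange and green vials on the recess floor of their stands, within 12 mm of centre, upright within 0.1 rad, released, at rest. Grey vial within 12 mm of its start (distance of each of pack_blue_c, pack_aqua_c from where it was at the start of the episode below 0.015 m and angle between each of pack_blue_c, pack_aqua_c's own z axis and vertical below 0.08 rad and linear speed of each of pack_blue, pack_aqua below 0.02 m/s and angular speed of each of pack_blue, pack_aqua below 0.1 rad/s and horizontal distance between vial_orange_c and stand_orange below 0.012 m and z of vial_orange_c in the frame of stand_orange between 0.03 and 0.042 m and angle between each of vial_orange_c, vial_green_c's own z axis and vertical below 0.1 rad and contact force between the fingers and vial_orange below 0.2 N and linear speed of each of vial_orange, vial_green below 0.03 m/s and horizontal distance between vial_green_c and stand_green below 0.012 m and z of vial_green_c in the frame of stand_green between 0.03 and 0.042 m and contact force between the fingers and vial_green below 0.2 N and distance of vial_grey_c from where it was at the start of the episode below 0.012 m); the robot touches nothing.
It fails at once if the orange- or green-capped vial tips over (more than 0.8 rad) (angle between any of vial_orange_c, vial_green_c's own z axis and vertical above 0.8 rad).
It fails at once if the grey-capped vial is taken from its well or knocked (moved more than 12 mm) (distance of vial_grey_c from where it was at the start of the episode above 0.012 m).
It also fails if it takes over 141 s, if anything falls off the work surface, if the arm or the gripper's body presses on something with over 40 N, if the wrist force passes 120 N, or if a joint passes its speed limit or range.

## Robot

A 6-joint arm with a two-finger parallel gripper is mounted at the origin on the work surface. World frame = base frame: x ahead of the robot, y to its left, z up, the work surface at z = 0. Lengths are in m, angles in rad, forces in N, time in s.
With the tool pointing down it reaches from about 0.35 to 0.975 m from the base axis. Payload 7.1 kg.
Tool frame: the origin (TCP) lies at the very end of the fingers, on their centre line; the grasp point (between the pads) lies 19 mm behind it; z points along the fingers, y is the line along which they close (so a half turn about z gives the same grasp; the last joint's range is limited). The gripper opens to 88 mm and grips with 3 to 60 N. Pads are 20 mm wide; open, the fingers measure 115 mm over their backs; the gripper's body (75 mm by 178 mm) begins 61 mm behind the grasp point.
Start: joints at [-1.167, 0.423, 1.63, -0, 1.089, -0.019], TCP at [0.256, -0.57, 0.187] pointing down, gripper open.
Joint ranges: [-3, 3], [-0.9, 2.11], [0.09, 2.58], [-1.31, 4.45], [0.11, 2.69], [-2.54, 2.54]. Speed limits (rad/s): [2.39, 2.39, 3.01, 3.14, 3.14, 3.14].

## Interface

Orientations are given as a unit quaternion [x, y, z, w].
In Python, from workcell import r, read_camera, camera_params, look_for, masks_of gives the robot as it stands. The module is installed in compiled form; this text tells all that it offers.
- The arm moves only by the tool move_arm, never from a script. Its argument "targets" is one flat list of numbers, 4 for each row, row after row: the shift along the world's x, y, z scaled (see below), then the turn about the world's z scaled (see below). In form: [x, y, z, turn, x, y, z, turn, ...]. A call has 1 to 12 rows; each row is the pose to reach, as a shift and turn from the pose commanded when the call began; what a row does not reach only later rows make up. The controller multiplies each number of a shift by 0.15 m and each number of a turn by 90 degrees. A row lasts 1/12 s, in which the tool goes at most 41.7 mm and 7.16 degrees, less where a joint would pass 70% of its speed; a pose out of reach is approached as far as the arm can. A call with a number of a shift or a turn outside -1 to 1 is refused whole. A call with a gripper value outside its range is refused whole. "gripper" is the opening, from -1 (shut) to 1 (fully open), set as the call begins (left out, the last holds). The fingers move at their own pace and stop on an object; the grip force is fixed at half the most. Time passes only in rows, so rows that repeat a pose let the fingers close. It gives the time, the measured TCP pose, the force, the opening and the grip force at its end, in the units of the state.
- r.sense(): the state, without advancing time (a new reading comes with each control period).
- read_camera(name): name is "scene" or "top"; returns (picture, depth): 384x512x3 uint8, red, green, blue; 384x512 float32, m along the optical axis (not along the pixel's ray), 0 where there is no reading.
- camera_params(name): a dict with "fovy" (degrees; the focal length in pixels is half the picture's height over the tangent of half this angle, whatever the lens; pixels are square), "cx", "cy" (the principal point, pixels), "R" (3x3) and "t" (3): a world point X has camera coordinates R X + t. Camera axes: x right, y down, z forward; pixel columns grow to the right and rows downward; lengths in m; the calibration is good to about 2 mm. A picture is of the moment at which its call begins. camera_params takes no time and is no camera call.
- r.hand_in(): hands the job in; it is judged then, once.
Trained networks look in the newest picture that a camera, given by its name, has taken for a name from the list of things; names that differ only in an ending like _2 or _b are one class to them, and where a whole thing is asked for, a point or a joint stands for the part that bears it (a point fixed in the world has none). Each returns a list of dicts, best first, with "score" (0 to 1); they miss things now and then, are a little off and sometimes report something else, mostly with a low value. They report only what shows in the picture. A call takes as long as a camera call. They do not tell look-alikes from the thing itself.
- look_for(camera, target): "xyz" ([x, y, z] in m, in world coordinates, good to about 4 mm: the middle of the surface that is visible of it).
- masks_of(camera, target): "mask" (384x512 bool, what is visible of it).
The state is a dict: "time": time; "qpos": joint angles; "qvel": joint speeds; "tau": joint torques, N m; "position": TCP position; "eef_rot": TCP orientation; "contact_force": force on the tool from outside, world axes, zero at the start; "wrist_torque": the same for the moment, N m; "width": finger opening in m; "finger_force": force on a finger pad.
Only numpy, scipy, OpenCV 4.12 (cv2) and the standard library are available. Lean on these libraries where they do the work, as an engineer would, in place of code of your own. Each camera call takes 0.05 s, during which the arm holds its last target. There are 200 camera calls.

## Working session

There is one attempt and no reset: what is moved stays moved. The work goes in short steps, Python scripts to look and compute and a tool call to move; the robot and the scene stay as the last step left them, time stands still between calls to the robot, and variables do not carry over. Pictures are saved under pics/ and viewed, at most 14 in all, crops included, and the job is handed in when it is done.

Besides the shell and the picture viewer there is one more tool, called after ">>>" as a command line: name --argument value ..., lists and objects as JSON in quotes. move_arm: Moves the arm, as the interface text tells. Its arguments: {"type":"object","properties":{"targets":{"type":"array"},"gripper":{"type":"number"}},"required":["targets"]}

```bash
mkdir -p pics; python3 - <<'E'
from workcell import *
import cv2,numpy as np
for c in ("top","scene"):
    p,d=read_camera(c); cv2.imwrite(f"pics/{c}0.png",p[:,:,::-1]); np.save(f"{c}0.npy",d)
    k=camera_params(c);print(c,k)
    for n in ["cool_box","pack_blue_c","pack_aqua_c","vial_orange_c","vial_green_c","vial_grey_c","drip_tray","stand_orange","stand_green"]:
        print(n,[(np.round(o["xyz"],3).tolist(),round(float(o["score"]),2)) for o in look_for(c,n)][:4])
s=r.sense();print(s)
E
```

```text
top {'fovy': 55.35252999386653, 'cx': 251.01609063471074, 'cy': 186.38873863922848, 'R': array([[-0.01437318, -0.99973329, -0.01807637],
       [-0.99537515,  0.01602314, -0.09471836],
       [ 0.09498274,  0.01663137, -0.99533998]]), 't': array([-0.0178794 ,  0.57094422,  0.98109841])}
cool_box [([0.584, -0.012, 0.084], 0.79)]
pack_blue_c [([0.537, 0.002, 0.145], 0.77)]
pack_aqua_c [([0.618, -0.017, 0.144], 0.56), ([0.423, -0.34, 0.013], 0.4)]
vial_orange_c [([0.592, 0.05, 0.092], 0.67)]
vial_green_c [([0.581, -0.008, 0.093], 0.56)]
vial_grey_c [([0.566, -0.065, 0.092], 0.6)]
drip_tray [([0.485, 0.35, 0.005], 0.88)]
stand_orange [([0.424, -0.339, 0.012], 0.72)]
stand_green [([0.554, -0.339, 0.01], 0.75), ([0.711, -0.439, 0.012], 0.73), ([0.547, -0.219, 0.001], 0.7)]
scene {'fovy': 54.839979541917096, 'cx': 256.7791241232126, 'cy': 189.5710025670541, 'R': array([[-0.57733724,  0.81639724,  0.01331396],
       [ 0.67986596,  0.48968783, -0.54588287],
       [-0.45217695, -0.3061068 , -0.83775571]]), 't': array([ 0.34680221, -0.35353514,  1.40893339])}
cool_box [([0.653, 0.055, 0.082],
[... 327 characters left out ...]
, 0.65)]
{'time': 1.0, 'qpos': array([-1.16696762e+00,  4.23073696e-01,  1.62988877e+00, -8.27768277e-06,
        1.08863855e+00, -1.89819918e-02]), 'qvel': array([ 0.00011702,  0.00030814,  0.00047889, -0.00030654,  0.00036673,
        0.00062914]), 'tau': array([-2.86588020e-04, -5.44585133e+01, -2.74046713e+01,  6.45266147e-02,
        1.67614280e-02,  9.97977807e-07]), 'position': array([ 0.25647709, -0.5699301 ,  0.18749592]), 'eef_rot': array([ 9.77736587e-01,  2.09836045e-01, -4.39884158e-06, -3.40237894e-06]), 'contact_force': array([ 0.10569564,  0.71189481, -0.09197396]), 'wrist_torque': array([0.05131141, 0.04999147, 0.00655991]), 'finger_force': 0.0, 'width': 0.08773327955888398}
```

View pics/top0.png

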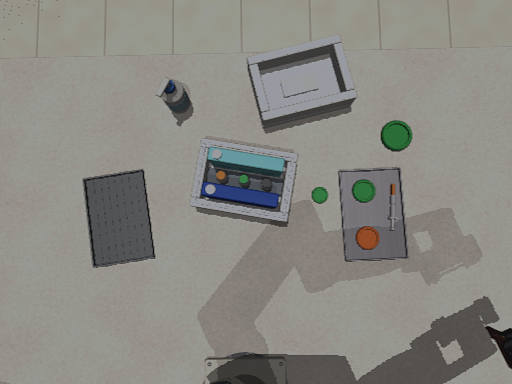

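View pics/scene0.png

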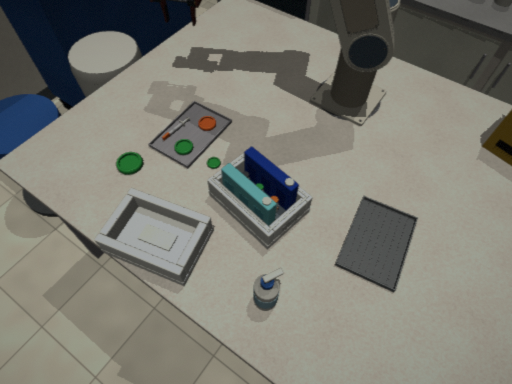

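Top view: the blue pack (240,195) is in the near slot and the aqua pack (247,161) in the far one. Caps are orange (221,176), green (244,181) and grey (266,186). The drip tray is at (119,218) and the steel tray at (374,214).

Look-alikes for the green stand: large (396,135), small (320,195), and middle-sized in the steel tray (363,190). The last is 130 mm from the orange stand (367,238), so I choose it. The box at (300,83) is the wrong one because it's empty.

```bash
cat > h.py <<'E'
from workcell import *
import cv2,numpy as np
def ray(c,uv,z):
    k=camera_params(c); f=192/np.tan(np.radians(k["fovy"]/2))
    uv=np.atleast_2d(uv).astype(float)
    d=np.c_[(uv[:,0]-k["cx"])/f,(uv[:,1]-k["cy"])/f,np.ones(len(uv))]@k["R"]
    o=-k["R"].T@k["t"]; return o+d*((z-o[2])/d[:,2])[:,None]
def cloud(c,d,m):
    k=camera_params(c); f=192/np.tan(np.radians(k["fovy"]/2))
    v,u=np.nonzero(m&(d>0)); D=d[v,u]
    P=np.c_[(u-k["cx"])/f*D,(v-k["cy"])/f*D,D]; return (P-k["t"])@k["R"]
def rect(P):
    c,s,a=cv2.minAreaRect(np.float32(P[:,:2]*1000)); return np.round(c,1),np.round(s,1),round(a,1)
def best(c,n,near=None):
    L=masks_of(c,n); return L
E
python3 - <<'E'
from h import *
for c in ("top","scene"):
    p,d=read_camera(c)
    for n,z in [("pack_blue_c",.145),("pack_aqua_c",.145),("cool_box",.085),("drip_tray",.016)]:
        for o in masks_of(c,n)[:1]:
            P=cloud(c,d,o["mask"]); q=P[abs(P[:,2]-z)<.008]
            print(c,n,len(q),rect(q) if len(q)>20 else 0, np.median(q[:,2]) if len(q) else 0)
    for n,z in [("vial_orange_c",.093),("vial_green_c",.093),("vial_grey_c",.093),("stand_orange",.017),("stand_green",.017)]:
        for o in masks_of(c,n)[:3]:
            P=cloud(c,d,o["mask"]);q=P[abs(P[:,2]-z)<.006]
            if len(q)>4:
                (x,y),R=cv2.minEnclosingCircle(np.float32(q[:,:2]*1000)); print(c,n,len(q),np.round([x,y,R*2]),np.round(q.mean(0),4),round(float(o["score"]),2))
p,d=read_camera("top")
cv2.imwrite("pics/c1.png",np.hstack([cv2.resize(p[130:225,185:305],None,fx=4,fy=4),cv2.resize(p[110:270,305:425],(285,380))])[:,:,::-1])
E
```

```text
top pack_blue_c 1062 (array([541.2,  -1.5]), array([188.2,  33.8]), 79.6) 0.14472183165312208
top pack_aqua_c 1043 (array([627.8, -17.2]), array([188.8,  34.8]), 79.2) 0.14460361865450827
top cool_box 2587 (array([584.9,  -9.2]), array([257.9, 182.3]), 79.5) 0.08482484106800435
top drip_tray 612 (array([490.7, 346.6]), array([249.8, 173.5]), 8.2) 0.013831488917189673
top vial_orange_c 57 [573. -69.  22.] [ 0.5732 -0.0679  0.0926] 0.36
top vial_green_c 62 [584.  -9.  22.] [ 0.5844 -0.0094  0.0925] 0.63
top vial_green_c 58 [573. -69.  22.] [ 0.5733 -0.068   0.0926] 0.57
top stand_orange 206 [ 426. -344.   63.] [ 0.4242 -0.3437  0.0153] 0.9
top stand_green 348 [ 710. -438.   86.] [ 0.7076 -0.4356  0.0169] 0.91
top stand_green 171 [ 555. -340.   63.] [ 0.554  -0.3418  0.0155] 0.81
top stand_green 15 [ 546. -218.   42.] [ 0.5401 -0.2175  0.0124] 0.79
scene pack_blue_c 704 (array([542.6,   1.4]), array([191.6,  35.2]), 79.7) 0.14482552393476697
scene pack_aqua_c 750 (array([628.7, -13.7]), array([189.5,  35.1]), 79.8) 0.14485668621020542
scene cool_box 1341 (array([586.3,  -6.3]), array([258. , 181.4]), 79.6) 0.08496300604444758
scene drip_tray 624 (array([490.4, 349.4]), array([254.5, 170.5]), 8.3) 0.014424995216572551
scene vial_orange_c 31 [593.  55.  22.] [0.5931 0.0546 0.0933] 0.57
scene vial_grey_c 209 [588.  -3. 293.] [0.624  0.0136 0.0881] 0.4
scene stand_orange 104 [ 427. -340.   64.] [ 0.4287 -0.3398  0.015 ] 0.51
scene stand_green 217 [ 712. -433.   85.] [ 0.7148 -0.4295  0.017 ] 0.95
scene stand_green 115 [ 557. -335.   64.] [ 0.5604 -0.3345  0.0153] 0.55
```

View pics/c1.png

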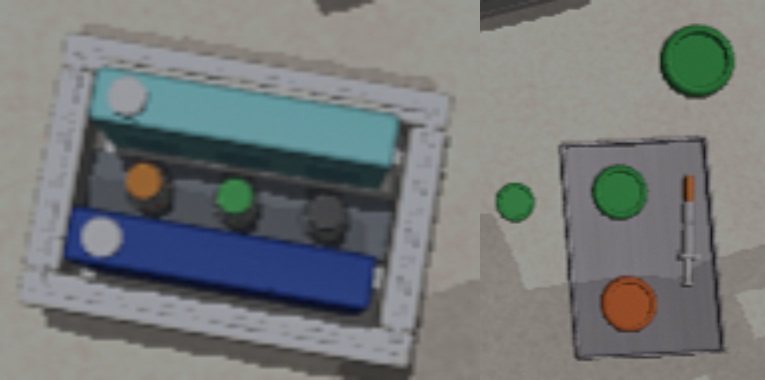

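The crop confirms it: orange, green and grey caps from left to right, and the middle-sized green stand in the steel tray next to the orange one. Averaging both cameras:

| Thing | Position (mm) | Yaw |
|---|---|---|
| Box | (585.6, -7.7) | -10.4° |
| Drip tray | (490.5, 348) | 8.2° |
| Orange stand | (426.5, -342) | – |
| Green stand | (556, -337.5) | – |

Moving above the blue pack.

>>> move_arm --targets '[0.476,0.95,0.083,0.616,0.476,0.95,0.083,0.616,0.476,0.95,0.083,0.616,0.476,0.95,0.083,0.616,0.476,0.95,0.083,0.616,0.476,0.95,0.083,0.616,0.476,0.95,0.083,0.616,0.476,0.95,0.083,0.616,0.476,0.95,0.083,0.616]' --gripper 1

```text
time: 2.8
position: [0.328, -0.4273, 0.2001]
eef_rot: [0.767, 0.642, -0.0, 0.0]
contact_force: [0.6, -0.0, 0.3]
width: 0.0877
finger_force: 0.0
```

>>> move_arm --targets '[0.476,0.95,0,0,0.476,0.95,0,0,0.476,0.95,0,0,0.476,0.95,0,0]'

```text
time: 3.13
position: [0.3997, -0.283, 0.1999]
eef_rot: [0.769, 0.639, 0.0, -0.0]
contact_force: [-0.3, -0.5, -0.4]
width: 0.0879
finger_force: 0.0
```

>>> move_arm --targets '[0.476,0.95,0,0,0.476,0.95,0,0,0.476,0.95,0,0,0.476,0.95,0,0]'

```text
time: 3.47
position: [0.4715, -0.1402, 0.2002]
eef_rot: [0.769, 0.639, 0.0, 0.0]
contact_force: [-0.3, -0.8, 0.3]
width: 0.0879
finger_force: 0.0
```

>>> move_arm --targets '[0.476,0.95,0,0,0.476,0.95,0,0,0.476,0.95,0,0,0.476,0.95,0,0,0.476,0.95,0,0,0.476,0.95,0,0]'

```text
time: 3.97
position: [0.5425, 0.0016, 0.1998]
eef_rot: [0.768, 0.641, -0.0, -0.0]
contact_force: [-0.4, -0.7, -0.4]
width: 0.0875
finger_force: 0.0
```

>>> move_arm --targets '[0,0,-0.2,0,0,0,-0.4,0,0,0,-0.55,0,0,0,-0.6,0,0,0,-0.6,0]'

```text
time: 4.38
position: [0.5401, -0.001, 0.1082]
eef_rot: [0.769, 0.64, -0.002, -0.001]
contact_force: [-0.7, -0.3, 0.4]
width: 0.0878
finger_force: 0.0
```

>>> move_arm --targets '[0,0,0,0,0,0,0,0,0,0,0,0,0,0,0,0,0,0,0,0,0,0,0,0,0,0,0,0,0,0,0,0]' --gripper -1

```text
time: 5.05
position: [0.5421, 0.0001, 0.1101]
eef_rot: [0.768, 0.641, 0.0, 0.0]
contact_force: [-0.6, -0.3, -0.2]
width: 0.0379
finger_force: 0.0
```

>>> move_arm --targets '[0,0,0,0,0,0,0,0,0,0,0,0,0,0,0.1,0,0,0,0.25,0,0,0,0.4,0,0,0,0.55,0,0,0,0.7,0,0,0,0.85,0,0,0,0.93,0,0,0,0.93,0,0,0,0.93,0]'

```text
time: 6.05
position: [0.5422, 0.0001, 0.2496]
eef_rot: [0.768, 0.641, 0.0, 0.0]
contact_force: [-1.3, 0.2, 0.1]
width: 0.0003
finger_force: 0.0
```

```bash
python3 - <<'E'
from h import *
p,d=read_camera("scene"); cv2.imwrite("pics/s2.png",cv2.resize(p[90:290,150:400],None,fx=3,fy=3)[:,:,::-1])
for n in ("pack_blue_c","pack_aqua_c"):
  for o in masks_of("scene",n)[:1]:
    P=cloud("scene",d,o["mask"]);q=P[abs(P[:,2]-.145)<.008];print(n,len(q),rect(q),P[:,2].max())
E
```

```text
pack_blue_c 706 (array([569.4,  -2.8]), array([189.7,  88.1]), 79.5) 0.1524077845850797
pack_aqua_c 754 (array([629.3, -13.3]), array([188.4,  34.7]), 79.4) 0.1526428580018171
```

View pics/s2.png

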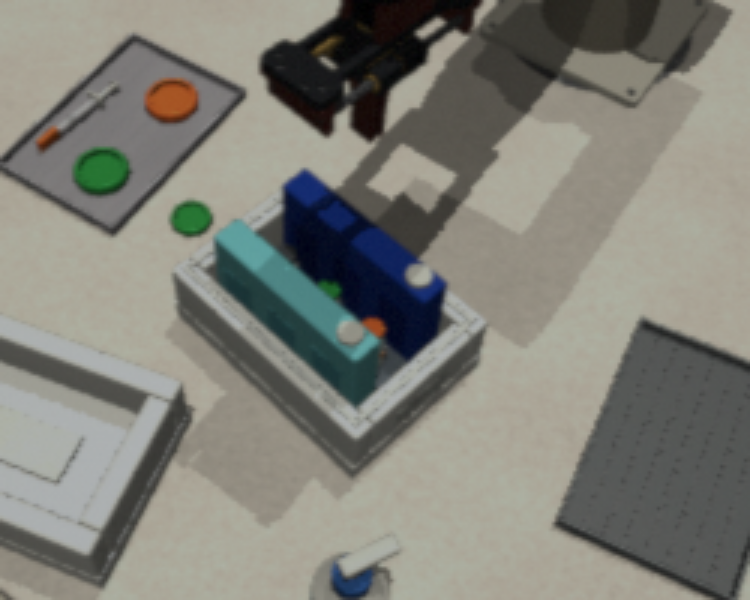

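```bash
python3 - <<'E'
from h import *
s=r.sense();print(s)
for c in ("scene","top"):
    k=camera_params(c); f=192/np.tan(np.radians(k["fovy"]/2))
    X=k["R"]@s["position"]+k["t"]; u,v=f*X[0]/X[2]+k["cx"],f*X[1]/X[2]+k["cy"]; print(c,u,v,X[2])
    p,d=read_camera(c);u,v=int(u),int(v)
    if c=="scene":print("crop",(u-150)*3,(v-90)*3)
    else: cv2.imwrite("pics/t3.png",cv2.resize(p[100:340,120:340],None,fx=2.5,fy=2.5)[:,:,::-1]);print((u-120)*2.5,(v-100)*2.5)
E
```

```text
{'time': 6.2, 'qpos': array([-2.18271891e-02,  2.33036783e-01,  1.75523475e+00, -8.87286974e-07,
        1.15574173e+00,  1.58551527e-01]), 'qvel': array([-0.00086338,  0.00353812, -0.00232366, -0.0004734 ,  0.00061728,
       -0.00059988]), 'tau': array([ 4.67917911e-03, -4.45401549e+01, -2.90150321e+01,  6.87132776e-02,
       -1.77848226e-03,  7.94115135e-05]), 'position': array([5.41166598e-01, 8.85333453e-05, 2.47987688e-01]), 'eef_rot': array([ 0.76791929,  0.64054547, -0.00091254, -0.00079505]), 'contact_force': array([ 0.3276517 , -0.22547308,  0.02388674]), 'wrist_torque': array([ 0.0143644 , -0.09726948,  0.00990203]), 'finger_force': 0.0, 'width': 0.0005983644472354965}
scene 271.3824816908615 142.77313129306089 0.9564501308608696
crop 363 156
top 236.9312417534125 190.48568494887104 0.7856693047209053
290.0 225.0
```

View pics/t3.png

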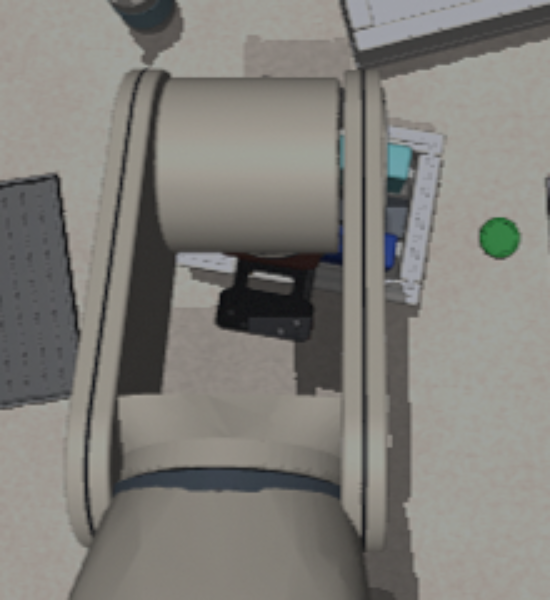

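```bash
python3 - <<'E'
from h import *
p,d=read_camera("scene"); cv2.imwrite("pics/s4.png",cv2.resize(p[70:200,200:340],None,fx=4.5,fy=4.5,interpolation=cv2.INTER_CUBIC)[:,:,::-1])
E
```

```text
(no output)
```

View pics/s4.png

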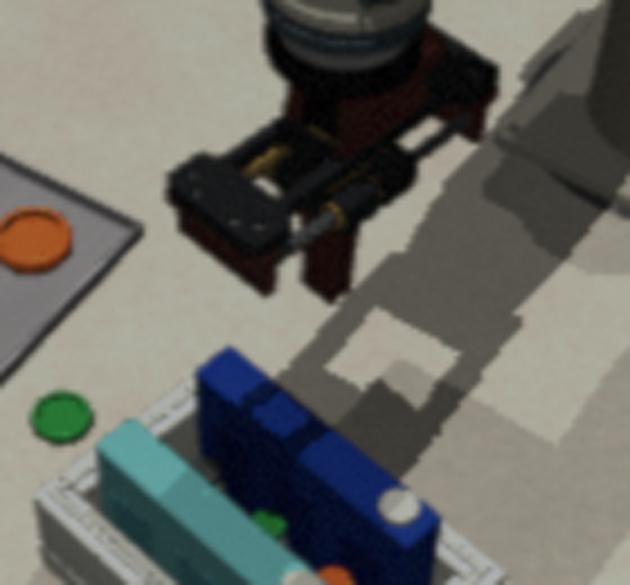

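>>> move_arm --targets '[0,0,-0.2,0,0,0,-0.4,0,0,0,-0.4,0]' --gripper 1

```text
time: 6.6
position: [0.5382, 0.0001, 0.1842]
eef_rot: [0.768, 0.641, -0.004, -0.003]
contact_force: [-1.3, -0.4, -0.3]
width: 0.017
finger_force: 0.0
```

>>> move_arm --targets '[0,0,0,0,0,0,0,0,0,0,0,0,0,0,0,0,0,0,0,0,0,0,0,0,0,0,0,0,0,0,0,0]'

```text
time: 7.27
position: [0.5422, 0.0001, 0.1897]
eef_rot: [0.768, 0.641, 0.0, 0.0]
contact_force: [0.5, -0.6, 0.4]
width: 0.0704
finger_force: 0.0
```

>>> move_arm --targets '[0,0,-0.2,0,0,0,-0.4,0,0,0,-0.53,0,0,0,-0.533,0,0,0,-0.533,0]'

```text
time: 7.68
position: [0.5414, 0.0001, 0.1088]
eef_rot: [0.768, 0.641, -0.001, -0.001]
contact_force: [0.4, 0.5, -0.2]
width: 0.088
finger_force: 0.0
```

>>> move_arm --targets '[0,0,0,0,0,0,0,0,0,0,0,0,0,0,0,0,0,0,0,0,0,0,0,0,0,0,0,0,0,0,0,0,0,0,0,0,0,0,0,0,0,0,0,0,0,0,0,0]' --gripper -1

```text
time: 8.68
position: [0.5437, -0.0001, 0.1114]
eef_rot: [0.768, 0.641, 0.001, 0.001]
contact_force: [-2.4, -1.0, 20.6]
width: 0.0115
finger_force: 15.3
```

The gripper is closing on something too narrow and the force is upward, so the fingers look higher than the reported TCP. Measuring the fingertips with depth.

```bash
python3 - <<'E'
from h import *
s=r.sense();print(s["position"],s["width"],s["finger_force"],s["contact_force"])
p,d=read_camera("scene"); np.save("d5.npy",d)
cv2.imwrite("pics/s5.png",cv2.resize(p[90:220,210:350],None,fx=4.5,fy=4.5,interpolation=cv2.INTER_CUBIC)[:,:,::-1])
H,W=d.shape; vv,uu=np.mgrid[0:H,0:W]
P=cloud("scene",d,np.ones((H,W),bool)&(d>0)); C=p[d>0].astype(int)
m=(C[:,0]>C[:,2]+8)&(C.sum(1)<190)&(abs(P[:,0]-.54)<.12)&(abs(P[:,1])<.12)&(P[:,2]>.09)
q=P[m]; print(len(q)); 
i=np.argsort(q[:,2])[:25]; print(np.round(q[i],3).tolist())
E
```

```text
[ 5.43685554e-01 -1.08036263e-04  1.11405790e-01] 0.011520302709480448 15.27636844664812 [-2.43469447 -1.00335936 20.62878117]
536
[[0.59, 0.044, 0.093], [0.535, 0.013, 0.152], [0.538, 0.012, 0.153], [0.533, 0.012, 0.154], [0.557, -0.002, 0.154], [0.558, 0.009, 0.155], [0.56, 0.007, 0.155], [0.556, 0.007, 0.155], [0.559, 0.003, 0.156], [0.533, 0.012, 0.157], [0.558, -0.005, 0.158], [0.538, 0.012, 0.158], [0.56, 0.006, 0.159], [0.559, 0.002, 0.159], [0.559, -0.008, 0.161], [0.558, -0.001, 0.161], [0.557, 0.007, 0.161], [0.557, -0.009, 0.162], [0.538, 0.011, 0.162], [0.559, -0.005, 0.163], [0.534, 0.012, 0.164], [0.559, 0.002, 0.164], [0.56, 0.006, 0.164], [0.559, -0.001, 0.166], [0.538, 0.011, 0.167]]
```

View pics/s5.png

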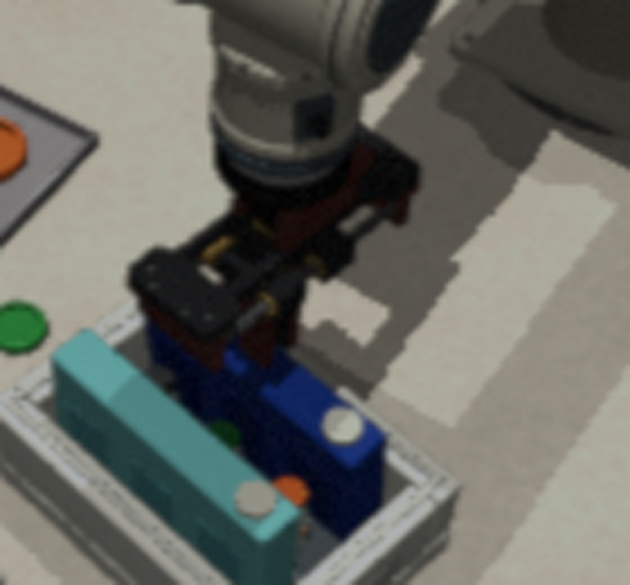

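>>> move_arm --targets '[0,0,0.2,0,0,0,0.4,0,0,0,0.6,0,0,0,0.6,0,0,0,0.6,0,0,0,0.6,0,0,0,0.6,0,0,0,0.6,0]' --gripper 1

```text
time: 9.4
position: [0.5411, 0.0001, 0.198]
eef_rot: [0.768, 0.641, -0.001, -0.001]
contact_force: [-0.2, -0.3, 0.5]
width: 0.0577
finger_force: 0.0
```

```bash
python3 - <<'E'
from h import *
s=r.sense();print(s["position"],s["width"],s["finger_force"],s["contact_force"])
for c in ("scene","top"):
    p,d=read_camera(c)
    P=cloud(c,d,d>0); C=p[d>0].astype(int)
    m=(abs(P[:,0]-.543)<.09)&(abs(P[:,1]+.0)<.03)&(P[:,2]>.165)&(P[:,2]<.3)&(C[:,0]<130)
    q=P[m]; print(c,len(q))
    i=np.argsort(q[:,2])[:40:2]; print(np.round(q[i],3).tolist())
    L=masks_of(c,"pack_blue_c")[:1]
    for o in L:
        P=cloud(c,d,o["mask"]);q=P[abs(P[:,2]-.145)<.004];print(rect(q))
E
```

```text
[5.41074678e-01 8.37835614e-05 1.97999906e-01] 0.057727502257449964 0.0 [-0.15014575 -0.28413006  0.48109696]
scene 208
[[0.512, 0.003, 0.233], [0.513, 0.009, 0.234], [0.579, 0.004, 0.235], [0.576, -0.014, 0.235], [0.512, -0.004, 0.236], [0.577, -0.007, 0.236], [0.513, 0.006, 0.237], [0.516, 0.014, 0.237], [0.575, -0.015, 0.238], [0.581, 0.001, 0.239], [0.511, -0.005, 0.239], [0.58, -0.002, 0.239], [0.578, -0.01, 0.24], [0.512, 0.014, 0.241], [0.578, -0.003, 0.241], [0.511, 0.017, 0.242], [0.58, 0.001, 0.242], [0.514, 0.003, 0.243], [0.505, 0.016, 0.243], [0.512, -0.005, 0.244]]
(array([550. ,   0.9]), array([188.6,  35.2]), 78.9)
top 0
[]
```

The real fingertips sit about 33 mm above the reported TCP: depth shows 0.232 against 0.199 reported, and contact with the pack top agrees. I'll correct z by that. The blue pack has been pushed about 7 mm in +x within its slot, so I'm regripping it lower.

>>> move_arm --targets '[0.027,0,0,0,0.027,0,0,0,0.027,0,0,0,0.027,0,0,0,0.027,0,-0.15,0,0.027,0,-0.3,0,0.027,0,-0.45,0,0.027,0,-0.6,0,0.027,0,-0.75,0,0.027,0,-0.807,0,0.027,0,-0.807,0,0.027,0,-0.807,0]' --gripper 1

```text
time: 10.6
position: [0.5462, 0.0001, 0.0787]
eef_rot: [0.768, 0.641, -0.0, -0.0]
contact_force: [0.6, 0.8, 0.6]
width: 0.0878
finger_force: 0.0
```

>>> move_arm --targets '[0,0,0,0,0,0,0,0,0,0,0,0,0,0,0,0,0,0,0,0,0,0,0,0,0,0,0,0,0,0,0,0,0,0,0,0,0,0,0,0,0,0,0,0,0,0,0,0]' --gripper -1

```text
time: 11.6
position: [0.5455, 0.0002, 0.0783]
eef_rot: [0.768, 0.641, -0.0, -0.0]
contact_force: [-3.7, 0.8, 4.6]
width: 0.0344
finger_force: 29.8
```

>>> move_arm --targets '[0,0,0.05,0,0,0,0.1,0,0,0,0.2,0,0,0,0.35,0,0,0,0.5,0,0,0,0.65,0,0,0,0.8,0,0,0,0.9,0,0,0,0.933,0,0,0,0.933,0,0,0,0.933,0]'

```text
time: 12.52
position: [0.5457, 0.0, 0.2179]
eef_rot: [0.768, 0.641, -0.0, -0.0]
contact_force: [-0.4, 0.2, -6.0]
width: 0.0338
finger_force: 29.9
```

>>> move_arm --targets '[-0.02,0.1,0,-0.04,-0.04,0.25,0,-0.1,-0.06,0.4,0,-0.16,-0.09,0.55,0,-0.22,-0.11,0.7,0,-0.28,-0.138,0.873,0,-0.34,-0.138,0.873,0,-0.4]'

```text
time: 13.1
position: [0.5237, 0.1343, 0.2166]
eef_rot: [0.929, 0.371, -0.001, -0.001]
contact_force: [-0.4, -0.6, -4.6]
width: 0.0338
finger_force: 30.0
```

>>> move_arm --targets '[-0.02,0.15,0,-0.06,-0.04,0.3,0,-0.12,-0.07,0.45,0,-0.18,-0.1,0.6,0,-0.24,-0.12,0.75,0,-0.3,-0.138,0.873,0,-0.36,-0.138,0.873,0,-0.393]'

```text
time: 13.68
position: [0.5034, 0.2646, 0.2165]
eef_rot: [0.997, 0.071, -0.001, -0.0]
contact_force: [0.4, -0.5, -4.9]
width: 0.034
finger_force: 30.0
```

>>> move_arm --targets '[-0.02,0.15,0,0,-0.04,0.3,0,0,-0.07,0.45,0,0,-0.1,0.6,0,0,-0.12,0.75,0,0,-0.138,0.873,0,0,-0.138,0.873,0,0,-0.138,0.873,0,0,-0.138,0.873,0,0]'

```text
time: 14.43
position: [0.4833, 0.392, 0.2168]
eef_rot: [0.997, 0.072, -0.001, 0.001]
contact_force: [-0.3, -0.1, -5.5]
width: 0.0338
finger_force: 30.0
```

>>> move_arm --targets '[0,0,-0.1,0,0,0,-0.25,0,0,0,-0.4,0,0,0,-0.55,0,0,0,-0.7,0,0,0,-0.8,0,0,0,-0.9,0,0,0,-0.9,0]'

```text
time: 15.1
position: [0.4822, 0.3901, 0.0798]
eef_rot: [0.997, 0.072, -0.003, 0.002]
contact_force: [-0.4, -0.6, -5.8]
width: 0.0336
finger_force: 30.0
```

>>> move_arm --targets '[0,0,-0.05,0,0,0,-0.1,0,0,0,-0.14,0,0,0,-0.165,0,0,0,-0.165,0,0,0,-0.165,0]'

```text
time: 15.6
position: [0.4841, 0.393, 0.0587]
eef_rot: [0.997, 0.072, 0.0, -0.0]
contact_force: [-0.1, -0.4, -5.8]
width: 0.0339
finger_force: 30.0
```

>>> move_arm --targets '[0,0,-0.01,0,0,0,-0.018,0,0,0,-0.018,0,0,0,-0.018,0]'

```text
time: 15.93
position: [0.4845, 0.3935, 0.0575]
eef_rot: [0.997, 0.072, 0.001, -0.0]
contact_force: [-3.6, -1.6, 5.6]
width: 0.0338
finger_force: 30.0
```

>>> move_arm --targets '[0,0,0,0,0,0,0,0,0,0,0,0,0,0,0,0,0,0,0,0,0,0,0,0,0,0,0,0,0,0,0,0,0,0,0,0]' --gripper 1

```text
time: 16.68
position: [0.484, 0.3929, 0.0559]
eef_rot: [0.997, 0.072, -0.0, 0.0]
contact_force: [0.1, 0.7, -0.9]
width: 0.0872
finger_force: 0.0
```

>>> move_arm --targets '[0,0,0.15,0,0,0,0.35,0,0,0,0.55,0,0,0,0.8,0,0,0,0.957,0,0,0,0.957,0]'

```text
time: 17.18
position: [0.4868, 0.3951, 0.2056]
eef_rot: [0.997, 0.072, 0.004, -0.003]
contact_force: [0.8, 0.2, 0.2]
width: 0.088
finger_force: 0.0
```

>>> move_arm --targets '[0.322,-0.907,0,0.4,0.322,-0.907,0,0.4,0.322,-0.907,0,0.4,0.322,-0.907,0,0.4,0.322,-0.907,0,0.4,0.322,-0.907,0,0.4]'

```text
time: 17.68
position: [0.5324, 0.2551, 0.1987]
eef_rot: [0.926, 0.378, -0.001, 0.0]
contact_force: [0.7, -0.3, -0.3]
width: 0.0878
finger_force: 0.0
```

>>> move_arm --targets '[0.322,-0.907,0,0.393,0.322,-0.907,0,0.393,0.322,-0.907,0,0.393,0.322,-0.907,0,0.393,0.322,-0.907,0,0.393,0.322,-0.907,0,0.393]'

```text
time: 18.18
position: [0.5807, 0.12, 0.1988]
eef_rot: [0.768, 0.641, -0.0, -0.0]
contact_force: [-0.8, -0.6, 0.2]
width: 0.0877
finger_force: 0.0
```

>>> move_arm --targets '[0.322,-0.907,0,0,0.322,-0.907,0,0,0.322,-0.907,0,0,0.322,-0.907,0,0,0.322,-0.907,0,0,0.322,-0.907,0,0]'

```text
time: 18.68
position: [0.6287, -0.0147, 0.1988]
eef_rot: [0.769, 0.639, -0.0, -0.001]
contact_force: [0.7, 0.7, -0.3]
width: 0.0877
finger_force: 0.0
```

>>> move_arm --targets '[0,0,-0.2,0,0,0,-0.35,0,0,0,-0.5,0,0,0,-0.65,0,0,0,-0.75,0,0,0,-0.807,0,0,0,-0.807,0,0,0,-0.807,0]'

```text
time: 19.35
position: [0.6288, -0.0138, 0.0785]
eef_rot: [0.768, 0.641, -0.0, -0.0]
contact_force: [0.2, -1.3, 0.1]
width: 0.0877
finger_force: 0.0
```

>>> move_arm --targets '[0,0,0,0,0,0,0,0,0,0,0,0,0,0,0,0,0,0,0,0,0,0,0,0,0,0,0,0,0,0,0,0,0,0,0,0,0,0,0,0,0,0,0,0]' --gripper -1

```text
time: 20.27
position: [0.6287, -0.0153, 0.0784]
eef_rot: [0.768, 0.641, -0.0, -0.0]
contact_force: [-2.2, -0.3, 0.9]
width: 0.0341
finger_force: 29.9
```

```bash
python3 - <<'E'
from h import *
for c in ("scene","top"):
  p,d=read_camera(c)
  for o in masks_of(c,"pack_blue_c")[:1]:
    P=cloud(c,d,o["mask"]);q=P[abs(P[:,2]-.124)<.006];print(c,len(q),rect(q))
E
```

```text
scene 833 (array([485.5, 392.5]), array([192.8,  34.1]), 8.4)
top 1021 (array([485.8, 388.9]), array([187.9,  34.7]), 8.5)
```

>>> move_arm --targets '[0,0,0.05,0,0,0,0.1,0,0,0,0.2,0,0,0,0.35,0,0,0,0.5,0,0,0,0.65,0,0,0,0.8,0,0,0,0.9,0,0,0,0.933,0,0,0,0.933,0,0,0,0.933,0]'

```text
time: 21.38
position: [0.6283, -0.0152, 0.2177]
eef_rot: [0.768, 0.641, -0.0, -0.0]
contact_force: [0.5, -0.0, -7.5]
width: 0.0338
finger_force: 29.9
```

>>> move_arm --targets '[-0.04,0.1,0,-0.04,-0.08,0.2,0,-0.1,-0.13,0.32,0,-0.16,-0.18,0.44,0,-0.22,-0.23,0.56,0,-0.28,-0.293,0.708,0,-0.34,-0.293,0.708,0,-0.4]'

```text
time: 21.97
position: [0.5819, 0.0941, 0.2162]
eef_rot: [0.929, 0.371, -0.002, -0.001]
contact_force: [-0.4, -0.6, -7.0]
width: 0.034
finger_force: 30.0
```

>>> move_arm --targets '[-0.04,0.1,0,-0.06,-0.08,0.2,0,-0.12,-0.13,0.32,0,-0.18,-0.18,0.44,0,-0.24,-0.23,0.56,0,-0.3,-0.293,0.708,0,-0.36,-0.293,0.708,0,-0.393]'

```text
time: 22.55
position: [0.5383, 0.2, 0.2164]
eef_rot: [0.997, 0.071, -0.002, -0.0]
contact_force: [-0.1, 0.2, -6.8]
width: 0.0342
finger_force: 30.0
```

>>> move_arm --targets '[-0.04,0.1,0,0,-0.08,0.2,0,0,-0.13,0.32,0,0,-0.18,0.44,0,0,-0.23,0.56,0,0,-0.293,0.708,0,0,-0.293,0.708,0,0,-0.293,0.708,0,0,-0.293,0.708,0,0]'

```text
time: 23.3
position: [0.4964, 0.3027, 0.2171]
eef_rot: [0.997, 0.073, -0.001, 0.001]
contact_force: [-0.4, -0.4, -6.6]
width: 0.0336
finger_force: 30.0
```

>>> move_arm --targets '[0,0,-0.1,0,0,0,-0.25,0,0,0,-0.4,0,0,0,-0.55,0,0,0,-0.7,0,0,0,-0.8,0,0,0,-0.9,0,0,0,-0.95,0,0,0,-0.95,0]'

```text
time: 24.05
position: [0.4961, 0.3017, 0.0738]
eef_rot: [0.997, 0.072, -0.002, 0.001]
contact_force: [-0.4, 0.4, -5.5]
width: 0.0334
finger_force: 30.0
```

>>> move_arm --targets '[0,0,-0.05,0,0,0,-0.1,0,0,0,-0.133,0,0,0,-0.133,0,0,0,-0.133,0]'

```text
time: 24.47
position: [0.4979, 0.3037, 0.0567]
eef_rot: [0.997, 0.072, 0.001, -0.0]
contact_force: [1.1, -0.8, -1.2]
width: 0.0337
finger_force: 30.0
```

>>> move_arm --targets '[0,0,0,0,0,0,0,0,0,0,0,0,0,0,0,0,0,0,0,0,0,0,0,0,0,0,0,0,0,0,0,0,0,0,0,0]' --gripper 1

```text
time: 25.22
position: [0.4971, 0.3033, 0.0559]
eef_rot: [0.997, 0.072, 0.0, -0.0]
contact_force: [0.2, -0.2, 0.4]
width: 0.0868
finger_force: 0.0
```

>>> move_arm --targets '[0,0,0.15,0,0,0,0.35,0,0,0,0.55,0,0,0,0.8,0,0,0,0.957,0,0,0,0.957,0]'

```text
time: 25.72
position: [0.5001, 0.3051, 0.2053]
eef_rot: [0.997, 0.072, 0.004, -0.002]
contact_force: [1.4, 0.1, 0.2]
width: 0.0876
finger_force: 0.0
```

```bash
python3 - <<'E'
from h import *
for c in ("scene","top"):
  p,d=read_camera(c)
  for n in ("pack_blue_c","pack_aqua_c"):
   for o in masks_of(c,n)[:1]:
    P=cloud(c,d,o["mask"]);q=P[abs(P[:,2]-.124)<.006];print(c,n,len(q),rect(q) if len(q)>20 else 0)
  for n in ("vial_orange_c","vial_green_c","vial_grey_c"):
   for o in masks_of(c,n)[:3]:
    P=cloud(c,d,o["mask"]);q=P[abs(P[:,2]-.093)<.004]
    if len(q)>8: (x,y),R=cv2.minEnclosingCircle(np.float32(q[:,:2]*1000)); print(c,n,len(q),np.round([x,y,2*R],1),round(float(o["score"]),2))
  cv2.imwrite(f"pics/{c}6.png",p[:,:,::-1])
E
```

```text
scene pack_blue_c 829 (array([486.8, 392.8]), array([190.7,  34.3]), 8.3)
scene pack_aqua_c 748 (array([501.4, 303. ]), array([187.5,  33.3]), 8.2)
scene vial_orange_c 40 [597.4  53.2  22.1] 0.61
scene vial_green_c 27 [505.2 300.  183.4] 0.63
scene vial_grey_c 41 [573.6 -65.9  23.5] 0.65
top pack_blue_c 629 (array([485.5, 388.1]), array([189.1,  36.5]), 8.0)
top pack_aqua_c 619 (array([498.7, 299.5]), array([189.4,  35.1]), 8.0)
top vial_green_c 60 [584.2  -9.8  22.4] 0.45
top vial_grey_c 54 [573.1 -68.6  22.1] 0.64
```

View pics/scene6.png

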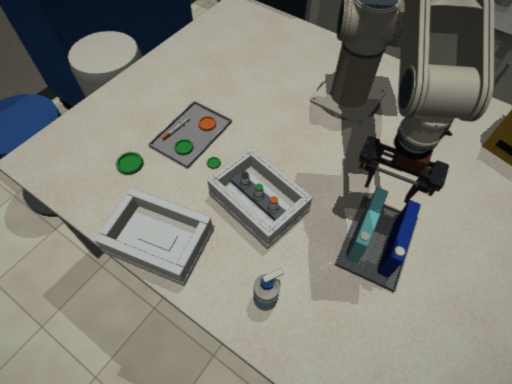

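Both packs stand on the drip tray (aqua at 367,225; blue at 400,238), and the three vials are still in their wells at (245,178), (259,187) and (273,201). Next is the orange vial at (596, 51).

>>> move_arm --targets '[0.332,-0.84,0,0.4,0.332,-0.84,0,0.4,0.332,-0.84,0,0.4,0.332,-0.84,0,0.4,0.332,-0.84,0,0.4,0.332,-0.84,0,0.4]'

```text
time: 26.82
position: [0.5474, 0.1758, 0.1994]
eef_rot: [0.925, 0.379, -0.0, 0.0]
contact_force: [0.4, -0.5, -0.5]
width: 0.088
finger_force: 0.0
```

>>> move_arm --targets '[0.332,-0.84,0,0.393,0.332,-0.84,0,0.393,0.332,-0.84,0,0.393,0.332,-0.84,0,0.393,0.332,-0.84,0,0.393,0.332,-0.84,0,0.393,0.332,-0.84,0,0.393,0.332,-0.84,0,0.393]'

```text
time: 27.48
position: [0.5964, 0.0519, 0.1994]
eef_rot: [0.769, 0.639, -0.0, -0.0]
contact_force: [-0.7, -0.5, 0.2]
width: 0.0879
finger_force: 0.0
```

>>> move_arm --targets '[0,0,-0.2,0,0,0,-0.4,0,0,0,-0.55,0,0,0,-0.7,0,0,0,-0.8,0,0,0,-0.8,0,0,0,-0.8,0]'

```text
time: 28.07
position: [0.5961, 0.0521, 0.079]
eef_rot: [0.768, 0.64, -0.001, -0.0]
contact_force: [-0.3, 0.4, 0.0]
width: 0.0879
finger_force: 0.0
```

>>> move_arm --targets '[0,0,-0.1,0,0,0,-0.2,0,0,0,-0.3,0,0,0,-0.38,0,0,0,-0.427,0,0,0,-0.427,0,0,0,-0.427,0]'

```text
time: 28.65
position: [0.597, 0.0515, 0.0159]
eef_rot: [0.768, 0.64, 0.0, 0.0]
contact_force: [1.3, 0.0, -0.8]
width: 0.0879
finger_force: 0.0
```

>>> move_arm --targets '[0,0,0,0,0,0,0,0,0,0,0,0,0,0,0,0,0,0,0,0,0,0,0,0,0,0,0,0,0,0,0,0,0,0,0,0,0,0,0,0,0,0,0,0,0,0,0,0]' --gripper -1

```text
time: 29.65
position: [0.5965, 0.0514, 0.0154]
eef_rot: [0.768, 0.641, -0.0, -0.0]
contact_force: [-0.6, -0.6, -0.0]
width: 0.0277
finger_force: 30.0
```

>>> move_arm --targets '[0,0,0.05,0,0,0,0.15,0,0,0,0.3,0,0,0,0.45,0,0,0,0.6,0,0,0,0.75,0,0,0,0.9,0,0,0,1,0,0,0,1,0]'

```text
time: 30.4
position: [0.599, 0.0515, 0.1695]
eef_rot: [0.768, 0.641, 0.003, 0.002]
contact_force: [1.2, -0.2, -0.3]
width: 0.0271
finger_force: 30.0
```

>>> move_arm --targets '[-0.08,-0.2,0,0,-0.16,-0.36,0,0,-0.24,-0.52,0,0,-0.32,-0.68,0,0,-0.378,-0.873,0,0,-0.378,-0.873,0,0]'

```text
time: 30.9
position: [0.5377, -0.083, 0.1645]
eef_rot: [0.769, 0.64, -0.001, -0.0]
contact_force: [1.0, -0.5, -1.2]
width: 0.0274
finger_force: 30.0
```

>>> move_arm --targets '[-0.08,-0.2,0,0,-0.16,-0.36,0,0,-0.24,-0.52,0,0,-0.32,-0.68,0,0,-0.378,-0.873,0,0,-0.378,-0.873,0,0]'

```text
time: 31.4
position: [0.482, -0.2135, 0.1649]
eef_rot: [0.769, 0.64, -0.001, 0.0]
contact_force: [0.0, -0.7, -1.3]
width: 0.0272
finger_force: 30.0
```

>>> move_arm --targets '[-0.08,-0.2,0,0,-0.16,-0.36,0,0,-0.24,-0.52,0,0,-0.32,-0.68,0,0,-0.378,-0.873,0,0,-0.378,-0.873,0,0,-0.378,-0.873,0,0]'

```text
time: 31.98
position: [0.4265, -0.3417, 0.1648]
eef_rot: [0.769, 0.64, 0.0, -0.0]
contact_force: [-0.2, -0.4, -0.8]
width: 0.0275
finger_force: 30.0
```

>>> move_arm --targets '[0,0,-0.15,0,0,0,-0.3,0,0,0,-0.45,0,0,0,-0.6,0,0,0,-0.75,0,0,0,-0.85,0,0,0,-0.9,0,0,0,-0.9,0]'

```text
time: 32.65
position: [0.4261, -0.3392, 0.0286]
eef_rot: [0.768, 0.641, -0.0, -0.002]
contact_force: [-0.9, 0.5, -0.2]
width: 0.0272
finger_force: 30.0
```

```bash
python3 - <<'E'
from h import *
s=r.sense();print(s["position"],s["width"],s["finger_force"])
for c in ("scene","top"):
  p,d=read_camera(c)
  for n in ("vial_orange_c",):
   for o in masks_of(c,n)[:2]:
    P=cloud(c,d,o["mask"]); print(c,n,len(P),np.round(P.min(0),3),np.round(P.max(0),3),np.round(np.median(P,0),3),round(float(o["score"]),2))
  if c=="scene": cv2.imwrite("pics/s7.png",cv2.resize(p[60:190,120:260],None,fx=4.5,fy=4.5,interpolation=cv2.INTER_CUBIC)[:,:,::-1])
E
```

```text
[ 0.42606145 -0.3392415   0.02863945] 0.02717393812194008 29.999786142725497
scene vial_orange_c 107 [ 0.372 -0.371  0.002] [ 0.447 -0.323  0.109] [ 0.433 -0.33   0.081] 0.54
```

View pics/s7.png

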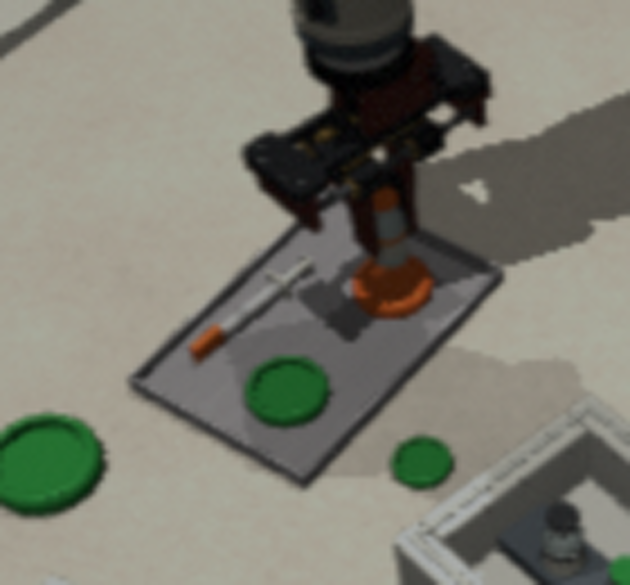

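The vial hangs upright over the orange stand at crop (392,285). Lowering it in.

>>> move_arm --targets '[0,0,-0.06,0,0,0,-0.12,0,0,0,-0.18,0,0,0,-0.22,0,0,0,-0.247,0,0,0,-0.247,0,0,0,-0.247,0,0,0,-0.247,0]'

```text
time: 33.52
position: [0.4267, -0.3416, -0.0066]
eef_rot: [0.768, 0.641, 0.0, 0.0]
contact_force: [1.0, -0.4, -0.4]
width: 0.0275
finger_force: 30.0
```

>>> move_arm --targets '[0,0,-0.008,0,0,0,-0.013,0,0,0,-0.013,0,0,0,-0.013,0]'

```text
time: 33.85
position: [0.4267, -0.3416, -0.0084]
eef_rot: [0.768, 0.641, 0.0, 0.0]
contact_force: [0.2, 0.5, -0.9]
width: 0.0276
finger_force: 30.0
```

>>> move_arm --targets '[0,0,-0.007,0,0,0,-0.007,0,0,0,-0.007,0,0,0,-0.007,0]'

```text
time: 34.18
position: [0.4267, -0.3416, -0.0087]
eef_rot: [0.768, 0.641, 0.0, 0.0]
contact_force: [-2.4, 0.1, 10.2]
width: 0.0275
finger_force: 30.0
```

>>> move_arm --targets '[0,0,-0.007,0,0,0,-0.007,0,0,0,-0.007,0,0,0,-0.007,0]'

```text
time: 34.52
position: [0.4267, -0.3417, -0.0088]
eef_rot: [0.768, 0.641, 0.0, 0.0]
contact_force: [-5.1, 4.3, 21.5]
width: 0.0273
finger_force: 30.0
```

>>> move_arm --targets '[0,0,0.009,0,0,0,0.009,0]'

```text
time: 34.68
position: [0.4269, -0.3418, -0.0087]
eef_rot: [0.768, 0.641, 0.0, 0.001]
contact_force: [-1.7, 0.6, 8.1]
width: 0.0274
finger_force: 30.0
```

>>> move_arm --targets '[0,0,0,0,0,0,0,0,0,0,0,0,0,0,0,0,0,0,0,0,0,0,0,0,0,0,0,0,0,0,0,0,0,0,0,0,0,0,0,0]' --gripper 1

```text
time: 35.52
position: [0.4266, -0.3415, -0.0093]
eef_rot: [0.768, 0.641, 0.0, 0.0]
contact_force: [-0.4, -0.4, -0.7]
width: 0.0873
finger_force: 0.0
```

>>> move_arm --targets '[0,0,0.1,0,0,0,0.25,0,0,0,0.45,0,0,0,0.65,0,0,0,0.85,0,0,0,1,0,0,0,1,0]'

```text
time: 36.1
position: [0.429, -0.3435, 0.1455]
eef_rot: [0.768, 0.641, 0.001, 0.004]
contact_force: [0.5, -0.9, 0.9]
width: 0.0882
finger_force: 0.0
```

>>> move_arm --targets '[0.354,0.742,0,0,0.354,0.742,0,0,0.354,0.742,0,0,0.354,0.742,0,0]'

```text
time: 36.43
position: [0.4811, -0.2251, 0.1399]
eef_rot: [0.767, 0.642, 0.0, -0.001]
contact_force: [0.2, 0.5, -0.4]
width: 0.0879
finger_force: 0.0
```

>>> move_arm --targets '[0.354,0.742,0,0,0.354,0.742,0,0,0.354,0.742,0,0,0.354,0.742,0,0]'

```text
time: 36.77
position: [0.5348, -0.1141, 0.14]
eef_rot: [0.767, 0.642, 0.001, -0.0]
contact_force: [0.5, -0.3, -1.2]
width: 0.0878
finger_force: 0.0
```

>>> move_arm --targets '[0.354,0.742,0,0,0.354,0.742,0,0,0.354,0.742,0,0,0.354,0.742,0,0,0.354,0.742,0,0,0.354,0.742,0,0]'

```text
time: 37.27
position: [0.585, -0.0082, 0.1398]
eef_rot: [0.768, 0.641, -0.001, -0.0]
contact_force: [-0.6, -0.2, 0.3]
width: 0.0877
finger_force: 0.0
```

```bash
python3 - <<'E'
from h import *
for c in ("scene","top"):
  p,d=read_camera(c)
  for o in masks_of(c,"vial_orange_c")[:2]:
    P=cloud(c,d,o["mask"]); q=P[abs(P[:,2]-.069)<.004]; print(c,len(q),np.round(q.mean(0),4) if len(q) else 0,round(float(o["score"]),2))
    if len(q)>5: print(cv2.minEnclosingCircle(np.float32(q[:,:2]*1000)))
E
```

```text
scene 20 [ 0.591  -0.0015  0.0698] 0.38
((586.3478393554688, -5.031468868255615), 13.907734870910645)
```

>>> move_arm --targets '[0,0,-0.15,0,0,0,-0.3,0,0,0,-0.45,0,0,0,-0.6,0,0,0,-0.72,0,0,0,-0.8,0,0,0,-0.835,0,0,0,-0.835,0,0,0,-0.835,0]'

```text
time: 38.22
position: [0.5863, -0.008, 0.0159]
eef_rot: [0.768, 0.64, 0.0, 0.0]
contact_force: [0.1, -0.0, -0.7]
width: 0.088
finger_force: 0.0
```

>>> move_arm --targets '[0,0,0,0,0,0,0,0,0,0,0,0,0,0,0,0,0,0,0,0,0,0,0,0,0,0,0,0,0,0,0,0,0,0,0,0,0,0,0,0,0,0,0,0,0,0,0,0]' --gripper -1

```text
time: 39.22
position: [0.5858, -0.0076, 0.0154]
eef_rot: [0.768, 0.641, -0.0, -0.0]
contact_force: [-0.3, 0.1, 0.3]
width: 0.0276
finger_force: 30.0
```

>>> move_arm --targets '[0,0,0.05,0,0,0,0.15,0,0,0,0.3,0,0,0,0.45,0,0,0,0.6,0,0,0,0.75,0,0,0,0.9,0,0,0,1,0,0,0,1,0]'

```text
time: 39.97
position: [0.5882, -0.0077, 0.1694]
eef_rot: [0.768, 0.641, 0.002, 0.002]
contact_force: [0.1, 0.0, 0.1]
width: 0.0269
finger_force: 30.0
```

>>> move_arm --targets '[-0.015,-0.15,0,0,-0.03,-0.3,0,0,-0.045,-0.45,0,0,-0.06,-0.6,0,0,-0.066,-0.733,0,0,-0.066,-0.733,0,0]'

```text
time: 40.47
position: [0.5752, -0.1203, 0.1645]
eef_rot: [0.769, 0.64, -0.001, -0.0]
contact_force: [-0.6, -0.0, -1.0]
width: 0.0272
finger_force: 30.0
```

>>> move_arm --targets '[-0.015,-0.15,0,0,-0.03,-0.3,0,0,-0.045,-0.45,0,0,-0.06,-0.6,0,0,-0.066,-0.733,0,0,-0.066,-0.733,0,0]'

```text
time: 40.97
position: [0.5657, -0.2298, 0.1647]
eef_rot: [0.769, 0.64, -0.0, 0.0]
contact_force: [-0.3, -0.7, -0.1]
width: 0.027
finger_force: 30.0
```

>>> move_arm --targets '[-0.015,-0.15,0,0,-0.03,-0.3,0,0,-0.045,-0.45,0,0,-0.06,-0.6,0,0,-0.066,-0.733,0,0,-0.066,-0.733,0,0,-0.066,-0.733,0,0]'

```text
time: 41.55
position: [0.5559, -0.3368, 0.1646]
eef_rot: [0.768, 0.64, 0.0, -0.001]
contact_force: [-0.4, 1.2, 0.0]
width: 0.0271
finger_force: 30.0
```

>>> move_arm --targets '[0,0,-0.15,0,0,0,-0.3,0,0,0,-0.45,0,0,0,-0.6,0,0,0,-0.75,0,0,0,-0.85,0,0,0,-0.9,0,0,0,-0.9,0]'

```text
time: 42.22
position: [0.5551, -0.335, 0.0284]
eef_rot: [0.768, 0.641, -0.001, -0.002]
contact_force: [-0.0, 0.2, 0.6]
width: 0.0269
finger_force: 30.0
```

```bash
python3 - <<'E'
from h import *
s=r.sense();print(s["position"],s["width"],s["finger_force"])
p,d=read_camera("scene")
cv2.imwrite("pics/s8.png",cv2.resize(p[60:190,120:260],None,fx=4.5,fy=4.5,interpolation=cv2.INTER_CUBIC)[:,:,::-1])
for c in ("scene","top"):
  p,d=read_camera(c)
  for n in("stand_orange","stand_green"):
   for o in masks_of(c,n)[:3]:
    P=cloud(c,d,o["mask"]); print(c,n,len(P),rect(P[abs(P[:,2]-.015)<.006]))
E
```

```text
[ 0.55512338 -0.33504902  0.02838075] 0.026940124629802838 29.999937857792247
scene stand_orange 123 (array([ 429.3, -338.2]), array([55.7, 60.8]), 48.1)
scene stand_green 495 (array([ 712.6, -432. ]), array([82. , 80.9]), 25.0)
scene stand_green 228 (array([ 557.6, -335.2]), array([56.9, 61.2]), 82.8)
scene stand_green 5819 (array([586.2,  -3.9]), array([254.2, 183.6]), 79.6)
top stand_orange 265 (array([ 429.1, -337.1]), array([47.5, 63. ]), 65.9)
top stand_green 511 (array([ 719.4, -430.5]), array([59.9, 81.4]), 34.5)
top stand_green 263 (array([ 556.6, -327.2]), array([38.6, 59.9]), 81.9)
```

View pics/s8.png

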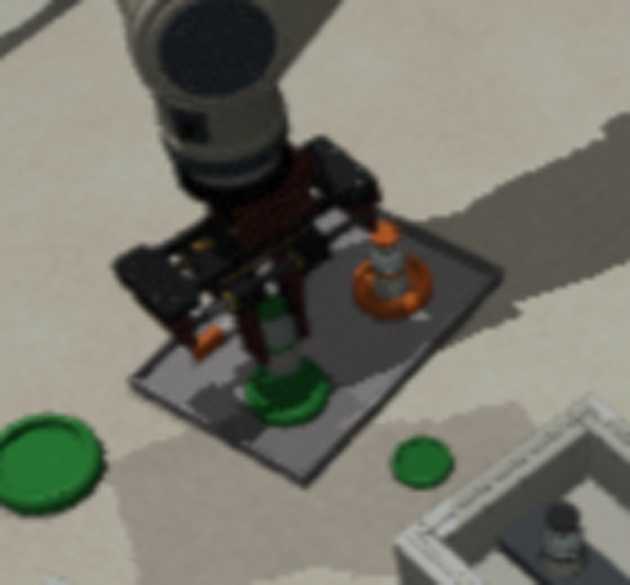

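The orange vial stands upright in the orange stand at crop (390,265). The green vial hangs over the middle green stand at (287,390).

>>> move_arm --targets '[0,0,-0.06,0,0,0,-0.12,0,0,0,-0.18,0,0,0,-0.22,0,0,0,-0.25,0,0,0,-0.263,0,0,0,-0.263,0,0,0,-0.263,0]'

```text
time: 43.23
position: [0.5555, -0.3371, -0.0088]
eef_rot: [0.768, 0.641, -0.0, -0.001]
contact_force: [-3.6, 2.2, 8.1]
width: 0.027
finger_force: 30.0
```

>>> move_arm --targets '[0,0,-0.004,0,0,0,-0.004,0,0,0,-0.004,0]'

```text
time: 43.48
position: [0.5555, -0.3371, -0.0088]
eef_rot: [0.768, 0.641, -0.0, -0.001]
contact_force: [-5.5, 2.0, 12.7]
width: 0.0273
finger_force: 30.0
```

Contact. Releasing, raising and checking.

>>> move_arm --targets '[0,0,0.004,0,0,0,0.004,0]'

```text
time: 43.65
position: [0.5559, -0.3373, -0.0088]
eef_rot: [0.768, 0.641, -0.0, -0.0]
contact_force: [-2.1, 2.5, 7.7]
width: 0.0272
finger_force: 30.0
```

>>> move_arm --targets '[0,0,0,0,0,0,0,0,0,0,0,0,0,0,0,0,0,0,0,0,0,0,0,0,0,0,0,0,0,0,0,0,0,0,0,0,0,0,0,0]' --gripper 1

```text
time: 44.48
position: [0.5562, -0.3374, -0.009]
eef_rot: [0.768, 0.641, 0.0, 0.0]
contact_force: [0.3, -0.4, 0.2]
width: 0.0869
finger_force: 0.0
```

>>> move_arm --targets '[0,0,0.1,0,0,0,0.25,0,0,0,0.45,0,0,0,0.65,0,0,0,0.85,0,0,0,1,0,0,0,1,0]'

```text
time: 45.07
position: [0.5592, -0.3393, 0.1479]
eef_rot: [0.768, 0.641, 0.002, 0.005]
contact_force: [0.8, -0.6, 0.1]
width: 0.0877
finger_force: 0.0
```

>>> move_arm --targets '[-0.13,0.933,0.4,0,-0.13,0.933,0.4,0,-0.13,0.933,0.4,0,-0.13,0.933,0.4,0,-0.13,0.933,0.4,0]'

```text
time: 45.48
position: [0.5366, -0.1937, 0.2034]
eef_rot: [0.767, 0.642, 0.001, 0.001]
contact_force: [0.3, 0.2, 0.1]
width: 0.0879
finger_force: 0.0
```

>>> move_arm --targets '[-0.13,0.933,0,0,-0.13,0.933,0,0,-0.13,0.933,0,0,-0.13,0.933,0,0]'

```text
time: 45.82
position: [0.5156, -0.0544, 0.2006]
eef_rot: [0.768, 0.641, -0.0, -0.001]
contact_force: [0.1, 0.1, -0.8]
width: 0.0879
finger_force: 0.0
```

```bash
python3 - <<'E'
from h import *
for c in ("scene","top"):
  p,d=read_camera(c); P=cloud(c,d,d>0)
  for x,y in ((.4265,-.342),(.556,-.3375)):
    m=(abs(P[:,0]-x)<.03)&(abs(P[:,1]-y)<.03)&(P[:,2]>.063)&(P[:,2]<.08); q=P[m]
    if len(q)>4: print(c,len(q),np.round(cv2.minEnclosingCircle(np.float32(q[:,:2]*1000))[0],1),np.round(q[:,2].max(),4))
p,d=read_camera("scene")
cv2.imwrite("pics/s9.png",cv2.resize(p[80:190,120:320],None,fx=4,fy=4,interpolation=cv2.INTER_CUBIC)[:,:,::-1])
E
```

```text
scene 34 [ 428.4 -340.8] 0.0711
scene 35 [ 556.5 -336.3] 0.0718
top 65 [ 427.2 -343.6] 0.0725
top 60 [ 556.6 -339.1] 0.0728
```

View pics/s9.png

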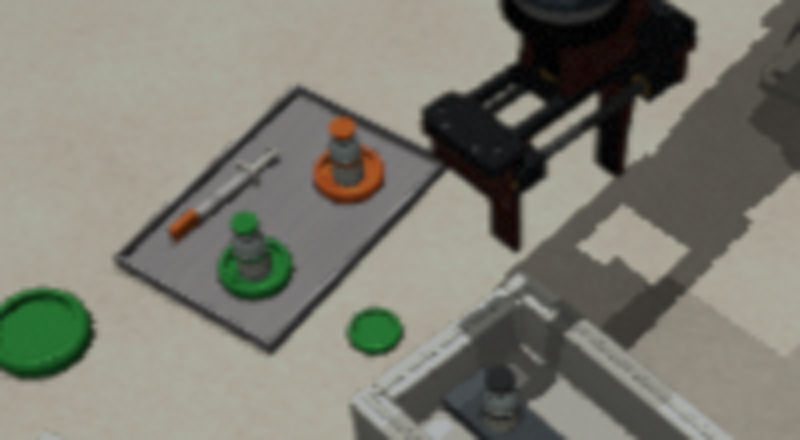

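Both vials stand upright and centred (heights and xy agree). Now fetching the aqua pack.

>>> move_arm --targets '[-0.045,0.802,0,-0.4,-0.045,0.802,0,-0.4,-0.045,0.802,0,-0.4,-0.045,0.802,0,-0.4,-0.045,0.802,0,-0.4,-0.045,0.802,0,-0.4]'

```text
time: 46.47
position: [0.5111, 0.0621, 0.2008]
eef_rot: [0.929, 0.369, -0.0, 0.0]
contact_force: [-0.3, -0.3, 0.1]
width: 0.0879
finger_force: 0.0
```

>>> move_arm --targets '[-0.045,0.802,0,-0.393,-0.045,0.802,0,-0.393,-0.045,0.802,0,-0.393,-0.045,0.802,0,-0.393,-0.045,0.802,0,-0.393,-0.045,0.802,0,-0.393]'

```text
time: 46.97
position: [0.5046, 0.1826, 0.2006]
eef_rot: [0.998, 0.069, 0.0, 0.0]
contact_force: [0.0, -0.4, 0.7]
width: 0.0877
finger_force: 0.0
```

>>> move_arm --targets '[-0.045,0.802,0,0,-0.045,0.802,0,0,-0.045,0.802,0,0,-0.045,0.802,0,0,-0.045,0.802,0,0,-0.045,0.802,0,0,-0.045,0.802,0,0]'

```text
time: 47.55
position: [0.4974, 0.3015, 0.2006]
eef_rot: [0.997, 0.071, -0.0, 0.0]
contact_force: [0.8, -0.2, 0.7]
width: 0.0881
finger_force: 0.0
```

>>> move_arm --targets '[0,0,-0.15,0,0,0,-0.3,0,0,0,-0.45,0,0,0,-0.6,0,0,0,-0.75,0,0,0,-0.87,0,0,0,-0.95,0,0,0,-0.967,0,0,0,-0.967,0,0,0,-0.967,0]'

```text
time: 48.38
position: [0.4977, 0.3032, 0.0568]
eef_rot: [0.997, 0.072, 0.001, -0.0]
contact_force: [0.0, -0.4, 0.7]
width: 0.0878
finger_force: 0.0
```

>>> move_arm --targets '[0,0,0,0,0,0,0,0,0,0,0,0,0,0,0,0,0,0,0,0,0,0,0,0,0,0,0,0,0,0,0,0,0,0,0,0,0,0,0,0,0,0,0,0,0,0,0,0]' --gripper -1

```text
time: 49.38
position: [0.4969, 0.3034, 0.0559]
eef_rot: [0.997, 0.072, -0.0, -0.0]
contact_force: [-0.6, 1.6, -0.4]
width: 0.0339
finger_force: 30.0
```

>>> move_arm --targets '[0,0,0.05,0,0,0,0.1,0,0,0,0.2,0,0,0,0.35,0,0,0,0.5,0,0,0,0.65,0,0,0,0.8,0,0,0,0.93,0,0,0,1,0,0,0,1,0,0,0,1,0]'

```text
time: 50.3
position: [0.4966, 0.3032, 0.2058]
eef_rot: [0.997, 0.072, 0.0, -0.0]
contact_force: [-0.3, 0.7, -6.4]
width: 0.0339
finger_force: 30.0
```

>>> move_arm --targets '[0.04,-0.1,0,0,0.08,-0.2,0,0,0.13,-0.32,0,0,0.18,-0.44,0,0,0.23,-0.56,0,0,0.293,-0.708,0,0,0.293,-0.708,0,0]'

```text
time: 50.88
position: [0.5409, 0.1935, 0.2038]
eef_rot: [0.997, 0.071, -0.001, 0.001]
contact_force: [0.2, -1.1, -6.9]
width: 0.0336
finger_force: 30.0
```

>>> move_arm --targets '[0.04,-0.1,0,0.06,0.08,-0.2,0,0.12,0.13,-0.32,0,0.18,0.18,-0.44,0,0.24,0.23,-0.56,0,0.3,0.293,-0.708,0,0.36,0.293,-0.708,0,0.4]'

```text
time: 51.47
position: [0.5851, 0.0878, 0.204]
eef_rot: [0.926, 0.378, -0.001, 0.001]
contact_force: [0.8, 0.6, -7.1]
width: 0.0341
finger_force: 30.0
```

>>> move_arm --targets '[0.04,-0.1,0,0.06,0.08,-0.2,0,0.12,0.13,-0.32,0,0.18,0.18,-0.44,0,0.24,0.23,-0.56,0,0.3,0.293,-0.708,0,0.36,0.293,-0.708,0,0.393,0.293,-0.708,0,0.393,0.293,-0.708,0,0.393]'

```text
time: 52.22
position: [0.6276, -0.015, 0.2041]
eef_rot: [0.769, 0.64, -0.001, -0.001]
contact_force: [-0.5, 0.3, -5.9]
width: 0.0337
finger_force: 30.0
```

```bash
python3 - <<'E'
from h import *
s=r.sense();print(s["position"],s["eef_rot"],s["width"],s["finger_force"])
for c in ("scene","top"):
  p,d=read_camera(c)
  for o in masks_of(c,"pack_aqua_c")[:1]:
    P=cloud(c,d,o["mask"]); t=np.percentile(P[:,2],90); q=P[P[:,2]>.262]; print(c,len(q),np.percentile(P[:,2],[1,50,99]).round(3),rect(q) if len(q)>20 else 0)
E
```

```text
[ 0.62756563 -0.0149807   0.2040911 ] [ 0.76864062  0.63967864 -0.00111934 -0.00125463] 0.033731701947444445 29.995528757572174
scene 503 [0.157 0.233 0.279] (array([668.6,  27.8]), array([95.5, 97.2]), 80.1)
top 356 [0.17  0.272 0.605] (array([623.8, -25.8]), array([159.4, 101.1]), 53.9)
```

>>> move_arm --targets '[0,0,-0.08,0,0,0,-0.18,0,0,0,-0.28,0,0,0,-0.38,0,0,0,-0.46,0,0,0,-0.54,0,0,0,-0.6,0,0,0,-0.6,0,0,0,-0.6,0]'

```text
time: 53.17
position: [0.6286, -0.0152, 0.1155]
eef_rot: [0.768, 0.641, -0.0, -0.0]
contact_force: [0.0, 0.1, -6.2]
width: 0.0338
finger_force: 30.0
```

>>> move_arm --targets '[0,0,-0.05,0,0,0,-0.1,0,0,0,-0.15,0,0,0,-0.19,0,0,0,-0.22,0,0,0,-0.235,0,0,0,-0.235,0,0,0,-0.235,0]'

```text
time: 53.83
position: [0.6288, -0.0152, 0.0806]
eef_rot: [0.768, 0.641, -0.0, -0.0]
contact_force: [-0.5, 0.1, -6.4]
width: 0.0341
finger_force: 30.0
```

>>> move_arm --targets '[0,0,-0.008,0,0,0,-0.016,0,0,0,-0.016,0,0,0,-0.016,0]'

```text
time: 54.17
position: [0.6288, -0.0152, 0.0784]
eef_rot: [0.768, 0.641, 0.0, 0.0]
contact_force: [-0.5, 0.6, -6.4]
width: 0.0339
finger_force: 30.0
```

>>> move_arm --targets '[0,0,0,0,0,0,0,0,0,0,0,0,0,0,0,0,0,0,0,0,0,0,0,0,0,0,0,0,0,0,0,0,0,0,0,0]' --gripper 1

```text
time: 54.92
position: [0.6288, -0.0152, 0.0783]
eef_rot: [0.768, 0.641, 0.0, -0.0]
contact_force: [0.6, 0.4, 0.4]
width: 0.087
finger_force: 0.0
```

>>> move_arm --targets '[0,0,0.15,0,0,0,0.35,0,0,0,0.55,0,0,0,0.75,0,0,0,0.81,0,0,0,0.81,0]'

```text
time: 55.42
position: [0.6307, -0.0153, 0.2027]
eef_rot: [0.768, 0.641, 0.002, 0.002]
contact_force: [1.2, -0.6, -0.3]
width: 0.0877
finger_force: 0.0
```

>>> move_arm --targets '[-0.322,0.907,0,-0.4,-0.322,0.907,0,-0.4,-0.322,0.907,0,-0.4,-0.322,0.907,0,-0.4,-0.322,0.907,0,-0.4,-0.322,0.907,0,-0.4]'

```text
time: 55.92
position: [0.5787, 0.1221, 0.1976]
eef_rot: [0.929, 0.371, -0.002, -0.0]
contact_force: [0.1, 0.9, -0.5]
width: 0.0879
finger_force: 0.0
```

>>> move_arm --targets '[-0.322,0.907,0,-0.393,-0.322,0.907,0,-0.393,-0.322,0.907,0,-0.393,-0.322,0.907,0,-0.393,-0.322,0.907,0,-0.393,-0.322,0.907,0,-0.393]'

```text
time: 56.42
position: [0.5312, 0.2573, 0.1982]
eef_rot: [0.997, 0.072, -0.001, 0.0]
contact_force: [-0.7, -0.1, -0.4]
width: 0.0877
finger_force: 0.0
```

>>> move_arm --targets '[-0.322,0.907,0,0,-0.322,0.907,0,0,-0.322,0.907,0,0,-0.322,0.907,0,0,-0.322,0.907,0,0,-0.322,0.907,0,0,-0.322,0.907,0,0]'

```text
time: 57.0
position: [0.4843, 0.3912, 0.1989]
eef_rot: [0.997, 0.073, -0.001, 0.001]
contact_force: [-0.4, 0.4, 0.1]
width: 0.0877
finger_force: 0.0
```

```bash
python3 - <<'E'
from h import *
for c in ("scene","top"):
  p,d=read_camera(c)
  for o in masks_of(c,"pack_aqua_c")[:1]:
    P=cloud(c,d,o["mask"]); q=P[abs(P[:,2]-.145)<.006]; print(c,len(q),rect(q) if len(q)>20 else 0,np.median(q[:,2]))
E
```

```text
scene 718 (array([630.2, -14.3]), array([189.8,  35.5]), 79.9) 0.1448172588246057
top 1036 (array([629.3, -17.2]), array([189.6,  34.5]), 79.7) 0.14464087075577764
```

>>> move_arm --targets '[0,0,-0.15,0,0,0,-0.3,0,0,0,-0.45,0,0,0,-0.6,0,0,0,-0.75,0,0,0,-0.87,0,0,0,-0.94,0,0,0,-0.959,0,0,0,-0.959,0,0,0,-0.959,0]'

```text
time: 58.03
position: [0.4846, 0.3931, 0.0569]
eef_rot: [0.997, 0.072, 0.001, -0.0]
contact_force: [-0.1, -0.3, -0.4]
width: 0.0876
finger_force: 0.0
```

>>> move_arm --targets '[0,0,0,0,0,0,0,0,0,0,0,0,0,0,0,0,0,0,0,0,0,0,0,0,0,0,0,0,0,0,0,0,0,0,0,0,0,0,0,0,0,0,0,0,0,0,0,0]' --gripper -1

```text
time: 59.03
position: [0.4838, 0.3929, 0.0559]
eef_rot: [0.997, 0.072, -0.0, 0.0]
contact_force: [0.0, 0.9, -0.2]
width: 0.0336
finger_force: 30.0
```

>>> move_arm --targets '[0,0,0.05,0,0,0,0.1,0,0,0,0.2,0,0,0,0.35,0,0,0,0.5,0,0,0,0.65,0,0,0,0.8,0,0,0,0.93,0,0,0,1,0,0,0,1,0,0,0,1,0]'

```text
time: 59.95
position: [0.4837, 0.3927, 0.2059]
eef_rot: [0.997, 0.072, 0.0, -0.0]
contact_force: [1.0, -0.4, -5.6]
width: 0.0341
finger_force: 30.0
```

>>> move_arm --targets '[0.02,-0.1,0,0,0.04,-0.25,0,0,0.06,-0.4,0,0,0.09,-0.55,0,0,0.11,-0.7,0,0,0.13,-0.873,0,0,0.13,-0.873,0,0]'

```text
time: 60.53
position: [0.5022, 0.2569, 0.2038]
eef_rot: [0.997, 0.071, -0.002, 0.002]
contact_force: [-0.1, -0.3, -5.5]
width: 0.0337
finger_force: 30.0
```

>>> move_arm --targets '[0.02,-0.15,0,0.06,0.04,-0.3,0,0.12,0.06,-0.45,0,0.18,0.09,-0.6,0,0.24,0.11,-0.75,0,0.3,0.13,-0.873,0,0.36,0.13,-0.873,0,0.4]'

```text
time: 61.12
position: [0.5221, 0.1276, 0.2044]
eef_rot: [0.926, 0.378, -0.002, 0.0]
contact_force: [-0.1, 0.4, -4.7]
width: 0.0339
finger_force: 30.0
```

>>> move_arm --targets '[0.02,-0.15,0,0.06,0.04,-0.3,0,0.12,0.06,-0.45,0,0.18,0.09,-0.6,0,0.24,0.11,-0.75,0,0.3,0.13,-0.873,0,0.36,0.13,-0.873,0,0.393,0.13,-0.873,0,0.393,0.13,-0.873,0,0.393,0.13,-0.873,0,0.393]'

```text
time: 61.95
position: [0.5417, 0.0004, 0.2051]
eef_rot: [0.768, 0.64, -0.001, -0.001]
contact_force: [0.1, 0.5, -6.1]
width: 0.0342
finger_force: 30.0
```

>>> move_arm --targets '[0,0,-0.08,0,0,0,-0.18,0,0,0,-0.28,0,0,0,-0.38,0,0,0,-0.4,0,0,0,-0.4,0,0,0,-0.4,0]'

```text
time: 62.53
position: [0.5426, 0.0004, 0.1463]
eef_rot: [0.768, 0.641, 0.0, 0.0]
contact_force: [0.1, -0.0, -4.2]
width: 0.0335
finger_force: 30.0
```

>>> move_arm --targets '[0,0,-0.06,0,0,0,-0.12,0,0,0,-0.18,0,0,0,-0.25,0,0,0,-0.32,0,0,0,-0.38,0,0,0,-0.42,0,0,0,-0.42,0,0,0,-0.42,0]'

```text
time: 63.28
position: [0.5421, 0.0, 0.0824]
eef_rot: [0.768, 0.641, -0.0, -0.0]
contact_force: [0.6, 2.0, -4.5]
width: 0.034
finger_force: 30.0
```

>>> move_arm --targets '[0,0,-0.015,0,0,0,-0.03,0,0,0,-0.03,0,0,0,-0.03,0]'

```text
time: 63.62
position: [0.5425, 0.0, 0.0786]
eef_rot: [0.768, 0.641, 0.0, 0.0]
contact_force: [-0.3, -0.0, -5.4]
width: 0.0337
finger_force: 30.0
```

>>> move_arm --targets '[0,0,0,0,0,0,0,0,0,0,0,0,0,0,0,0,0,0,0,0,0,0,0,0,0,0,0,0,0,0,0,0,0,0,0,0]' --gripper 1

```text
time: 64.37
position: [0.5424, 0.0, 0.0784]
eef_rot: [0.768, 0.641, -0.0, 0.0]
contact_force: [-0.1, 0.5, 0.2]
width: 0.0869
finger_force: 0.0
```

>>> move_arm --targets '[0,0,0.15,0,0,0,0.35,0,0,0,0.55,0,0,0,0.75,0,0,0,0.9,0,0,0,0.9,0]'

```text
time: 64.87
position: [0.5454, 0.0, 0.2184]
eef_rot: [0.768, 0.641, 0.003, 0.003]
contact_force: [0.4, 0.2, 0.2]
width: 0.0881
finger_force: 0.0
```

>>> move_arm --targets '[-0.2,1,0,0,-0.2,1,0,0,-0.2,1,0,0,-0.2,1,0,0]'

```text
time: 65.2
position: [0.511, 0.1524, 0.2126]
eef_rot: [0.768, 0.641, -0.0, -0.0]
contact_force: [-0.2, -0.4, -0.1]
width: 0.0879
finger_force: 0.0
```

>>> move_arm --targets '[-0.2,1,0,0,-0.2,1,0,0,-0.2,1,0,0,-0.2,1,0,0,-0.2,1,0,0,-0.2,1,0,0,-0.2,1,0,0]'

```text
time: 65.78
position: [0.4819, 0.2993, 0.2125]
eef_rot: [0.768, 0.641, -0.001, 0.0]
contact_force: [0.3, -0.6, -0.1]
width: 0.0874
finger_force: 0.0
```

```bash
python3 - <<'E'
from h import *
for c in ("scene","top"):
  p,d=read_camera(c)
  for n in ("pack_blue_c","pack_aqua_c"):
   for o in masks_of(c,n)[:1]:
    P=cloud(c,d,o["mask"]); q=P[abs(P[:,2]-.145)<.006]; print(c,n,len(q),rect(q) if len(q)>20 else 0,np.median(q[:,2]))
  P=cloud(c,d,d>0)
  for x,y,z in ((.4265,-.342,.069),(.556,-.3375,.069),(.5748,-.0667,.093)):
    m=(np.hypot(P[:,0]-x,P[:,1]-y)<.025)&(abs(P[:,2]-z)<.006); q=P[m]
    if len(q)>4: print(c,len(q),np.round(cv2.minEnclosingCircle(np.float32(q[:,:2]*1000))[0],1))
  if c=="scene": cv2.imwrite("pics/s10.png",p[:,:,::-1])
E
```

```text
scene pack_blue_c 646 (array([543.9,   2.2]), array([187.7,  35.8]), 80.1) 0.14491734985361113
scene pack_aqua_c 727 (array([629.6, -14.2]), array([189.1,  35.7]), 79.4) 0.1449163117113977
scene 32 [ 427.9 -339.9]
scene 33 [ 557.5 -335.5]
scene 34 [565.5 -64.5]
top pack_blue_c 1052 (array([542.9,  -1.6]), array([188.9,  33.8]), 79.7) 0.1445850983389441
top pack_aqua_c 1030 (array([629.3, -16.8]), array([188.3,  34.3]), 79.6) 0.14450024206625245
top 65 [ 427.7 -343.5]
top 61 [ 556.7 -338.4]
top 59 [573.1 -68.4]
```

View pics/s10.png

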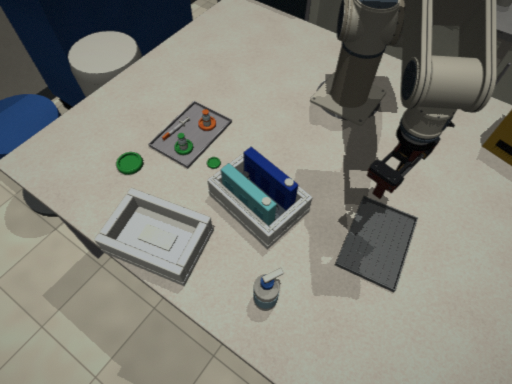

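Both packs are back in their slots (blue 270,178; aqua 248,193), within about 2 mm of where they started. The vials stand in their stands (183,143 and 207,121), the grey vial hasn't moved, and the arm is clear.

```bash
python3 -c "
from workcell import r
print(r.hand_in())"
```

```text
the job is handed in; nothing more can be done
None
```

I handed the job in at about 66 s: the last camera check put both cold packs back in their own slots within about 2 mm of the start, the orange and green vials upright in their stands and the grey vial unmoved. The first two tries at gripping the blue pack slid off its top, because the real fingertips sit about 33 mm above the reported position, and nudged it about 7 mm within its slot. No verdict was returned at hand-in.

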